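Set a coffee grinder from its true zero, taking up the play

TASK

Zero and set the coffee grinder on the pantry counter: swing its adjusting lever clockwise (finer) until you feel the burrs just touch, and stop there without forcing them. From that touch back the lever off anticlockwise by about ten scale divisions, then bring it back clockwise, so that the play is taken up, to six divisions coarser than the touch, and let go of it there. Leave everything else on the counter as it stands.

Things in the scene. Friction and masses are not known exactly. Their poses are not given: they have to be found in the camera images.
- grinder: grey electric coffee grinder, 237 mm tall, fixed to the counter; foot 205 x 130 mm. Origin on the counter, right under the vertical axis on which collar and lever turn; z up, -x its front (chute over the dosing cup). Scale marks all round the flange: one division = 0.1 rad. Throat lid in the middle of the top: 66 mm across. Seen from above, clockwise is finer, anticlockwise coarser.
- lever_grip (a point): middle of the free-spinning upright black grip at the end of the steel lever: 17 mm across, 214 to 260 mm above the counter (this point at 241), 90 mm from the axis; the lever (top at 213 mm) lies along this frame's -x, z up. One division is 9 mm of travel here. It stays where it is left. The touch is 0.2 to 0.9 rad clockwise of the start; past it the force rises by about 4 N per mm.
- collar_mark (a point): white index mark on the rim of the dark knurled collar under the lever, 55 mm from the axis, 202 mm above the counter, by the scale. The lever has 0.2 rad (two divisions) of play between two lugs on the collar: alone it moves with about 0.6 N at the grip, dragging the collar with about 2 N. Its x is along the lever's x when the lever is on its clockwise lug, 0.2 rad clockwise of it on the other.
- burr_carrier: inside, unseen, turning with the collar; origin on the axis 164 mm above the counter. It meets the lower burr at the touch, at another angle each time: 10 N at the grip beyond the drag jams it. Collar and carrier stay where they are left. Divisions count from the lever's place at the touch, where it is on its clockwise lug; the collar can turn 1.4 rad anticlockwise from there.
- upper_burr: upper burr, inside and unseen: lifted by the collar's thread, 1 mm per rad anticlockwise (0.1 mm a division); origin under its centre, 165.0 mm above the counter at the touch. This reading is far too coarse for the gap: feel for the touch.
- dosing_cup: steel dosing cup, 58 mm across, 62 mm tall, standing under the grinder's chute on its foot plate; origin under its centre
- mug: white mug, 80 mm across, 92 mm tall; origin under its centre
- brush: wooden cleaning brush, 160 mm long, lying flat beside the grinder; origin under it
- tamper: turned steel tamper, 58 mm across, 86 mm tall, standing on its face; origin under its centre
- bean_jar: amber glass jar with a lid, 96 mm across, 150 mm tall; origin under its centre
- filter_carton: cardboard carton of filters, 60 x 120 x 150 mm; origin under its centre
- tea_tin: tea tin, 76 mm across, 110 mm tall; origin under its centre
There are look-alikes about, which are no part of the job. What is shaped like the grinder but pink is not meant.

How it is judged:
By the outcome, as a careful person would: the job done as asked, in the order asked, and still so for the second after the job is handed in, with the robot touching nothing.
It also fails if it takes over 45 s, if anything falls off the work surface, if the arm or the gripper's body presses on something with over 40 N, if the wrist force passes 120 N, or if a joint passes its speed limit or range.

ROBOT

A 6-joint arm with a two-finger parallel gripper is mounted at the origin on the work surface. World frame = base frame: x ahead of the robot, y to its left, z up, the work surface at z = 0. Lengths are in mm, angles in rad, forces in N, time in s.
With the tool pointing down it reaches from about 350 to 800 mm from the base axis. Payload 7.3 kg.
Tool frame: the origin (TCP) lies at the very end of the fingers, on their centre line; the grasp point (between the pads) lies 19 mm behind it; z points along the fingers, y is the line along which they close (so a half turn about z gives the same grasp; the last joint's range is limited). The gripper opens to 85 mm and grips with 20 to 120 N. Pads are 22 mm wide; open, the fingers measure 114 mm over their backs; the gripper's body (76 mm by 85 mm) begins 54 mm behind the grasp point. The pads swing forward as they close: fully open they stand 13 mm farther back than shut.
Start: joints at [-1.339, 0.342, 1.524, -0, 1.275, -0.146], TCP at [193.683, -487.987, 231.322] pointing down, gripper open.
Joint ranges: [-2.53, 2.53], [-0.77, 2.02], [0.04, 2.7], [-1, 4.14], [0.28, 2.66], [-3.11, 3.11]. Speed limits (rad/s): [2.57, 2.57, 3.14, 3.14, 3.14, 3.14].

INTERFACE

Orientations are given as [roll, pitch, yaw] about the fixed x, y, z axes, in that order (R = Rz(yaw) Ry(pitch) Rx(roll)).
In Python, from workcell import env gives the robot as it stands. The module is installed in compiled form; this text tells all that it offers. Calls block until the motion is done:
- env.move_to(position, orientation): joint-space move of the TCP to a pose.
- env.movel(position, rotation=None, rate=150, stop_force=None): straight line of the TCP; rotation=None keeps the orientation; rate is the mean speed in mm/s. With stop_force (N) it stops when the force on the tool has changed by that much, and returns True; else False.
- env.set_joints(angles): joint-space move.
- env.command_gripper(opening): opening from 0.0 (shut) to 1.0 (fully open); the grip force is fixed at half the most; returns when the fingers have stopped.
- env.dwell(seconds).
- env.solve_ik(position, orientation): joint angles nearest the present ones, or None.
- env.snapshot(name): name is "scene" or "side" or "wrist"; returns a dict with "img" (400x640x3 uint8, red, green, blue), "fx", "fy", "cx", "cy" (pixels), "xyz" and "rotation" of the camera in the world; the wrist camera has in their place "hand_eye" (4x4, takes a point from camera to tool coordinates, whose origin is the TCP and whose axes are the flange's). Camera axes: x right, y down, z forward; pixel columns grow to the right and rows downward; lengths in mm; the calibration is good to about 2 mm. A picture is of the moment at which its call begins: read the wrist's pose just before it. There is no depth.
A pose or a line that the arm cannot do raises env.PlanningError and nothing moves.
- env.job_done(): hands the job in; it is judged then, once.
Trained networks look in the newest picture that a camera, given by its name, has taken for a name from the list of things; names that differ only in an ending like _2 or _b are one class to them, and where a whole thing is asked for, a point or a joint stands for the part that bears it (a point fixed in the world has none). Each returns a list of dicts, best first, with "confidence" (0 to 1); they miss things now and then, are a little off and sometimes report something else, mostly with a low value. They report only what shows in the picture. A call takes as long as a camera call. They do not tell look-alikes from the thing itself.
- env.silhouettes(camera, label): "region" (400x640 bool, what is visible of it) and "pixel" ([column, row] in pixels, amid what is visible of it).
- env.spot_point(camera, label): "pixel" ([column, row] in pixels: a listed point, or the origin of a listed thing).
Readings, each from a call of its own:
- env.read_time(): time.
- env.read_q(): joint angles.
- env.read_joint_velocities(): joint speeds.
- env.read_effort(): joint torques, N m.
- env.read_tool_pos(): TCP position.
- env.read_ee_rot(): TCP orientation.
- env.read_force(): force on the tool from outside, world axes, zero at the start.
- env.read_wrist_torque(): the same for the moment, N m.
- env.read_gripper_width(): opening from 0.0 (shut) to 1.0 (fully open).
- env.read_gripper_force(): force on a finger pad.
Only numpy, scipy, OpenCV 4.12 (cv2) and the standard library are available. Lean on these libraries where they do the work, as an engineer would, in place of code of your own. Each camera call takes 0.05 s, during which the arm holds its last target. There are 200 camera calls.

## Working session

There is one attempt and no reset: what is moved stays moved. The work goes in short steps, each a Python script; the robot and the scene stay as the last script left them, time stands still between calls to the robot, and variables do not carry over. Pictures are saved under pics/ and viewed, at most 10 in all, crops included, and the job is handed in when it is done.

```bash
mkdir -p pics
python3 - <<'E'
from workcell import env
import cv2,numpy as np
for c in ["scene","side"]:
    s=env.snapshot(c); cv2.imwrite(f"pics/{c}0.png",s["img"][:,:,::-1])
    print(c,s["fx"],s["cx"],s["cy"],np.round(s["xyz"],1),np.round(s["rotation"],4).tolist())
    for l in ["grinder","lever_grip","collar_mark"]:
        print(l,[(np.round(d["pixel"],1).tolist(),round(d["confidence"],2)) for d in env.spot_point(c,l)])
    for l in ["mug","tamper","bean_jar","filter_carton","tea_tin"]:
        print(l,[(np.round(d["pixel"],1).tolist(),round(d["confidence"],2)) for d in env.spot_point(c,l)])
print(env.read_time(),env.read_ee_rot())
E
```

```text
scene 384.94428888150304 313.43122051362974 196.2129922698011 [692. 219. 989.] [-2.8123, -0.0037, 2.5957]
grinder [([430.7, 274.7], 0.92), ([294.8, 221.7], 0.85), ([325.3, 96.7], 0.68)]
lever_grip []
collar_mark [([286.8, 175.4], 0.71), ([287.2, 344.6], 0.2)]
mug [([340.8, 277.1], 0.81), ([295.1, 222.5], 0.48)]
tamper [([264.6, 163.2], 0.67)]
bean_jar [([287.8, 346.4], 0.94)]
filter_carton [([234.6, 262.6], 0.87)]
tea_tin [([205.7, 193.2], 0.85)]
side 402.4999947978625 317.1817396580878 199.32817456936544 [ -16.4  551.4 1011.3] [-2.3745, -0.0152, -2.353]
grinder [([309.6, 232.8], 0.74), ([287.6, 337.0], 0.66)]
lever_grip [([326.8, 193.3], 0.5)]
collar_mark [([326.9, 177.2], 0.89)]
mug [([269.1, 263.7], 0.78)]
tamper [([351.9, 201.3], 0.6)]
bean_jar [([216.2, 238.9], 0.66)]
filter_carton [([266.8, 198.6], 0.69)]
tea_tin [([315.1, 173.0], 0.77)]
0.9 [3.14141829e+00 2.36637555e-05 3.77792610e-01]
```

View pics/scene0.png

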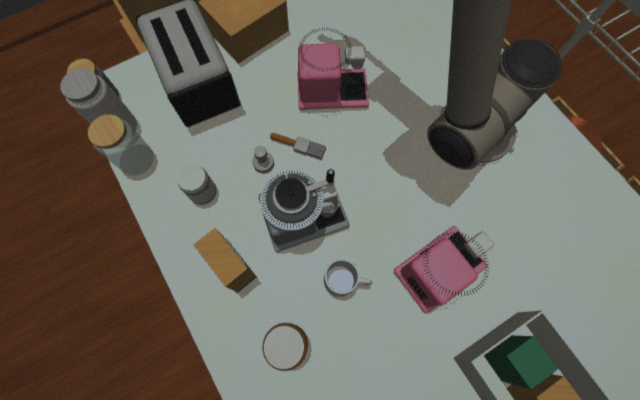

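View pics/side0.png

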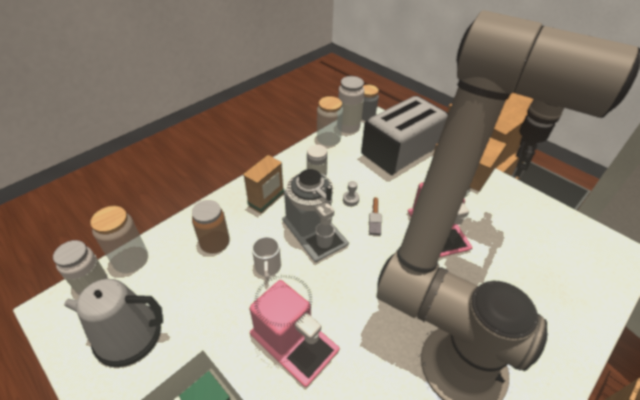

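```bash
cat > h.py <<'E'
import numpy as np,cv2
from scipy.spatial.transform import Rotation as R
from workcell import env
class Cam:
    def __init__(s,fx,cx,cy,xyz,rpy,fy=None):
        s.K=np.array([[fx,0,cx],[0,fy or fx,cy],[0,0,1.]]); s.c=np.array(xyz,float); s.R=R.from_euler('xyz',rpy).as_matrix()
    def plane(s,p,z):
        d=s.R@np.linalg.solve(s.K,[p[0],p[1],1.]); return s.c+d*(z-s.c[2])/d[2]
    def proj(s,P):
        q=s.K@(s.R.T@(np.asarray(P,float)-s.c)); return q[:2]/q[2]
SC=Cam(384.944,313.431,196.213,[692,219,989],[-2.8123,-.0037,2.5957])
SI=Cam(402.5,317.182,199.328,[-16.4,551.4,1011.3],[-2.3745,-.0152,-2.353])
E
python3 - <<'E'
from h import *
print("grip scene",SC.plane((331,176),241),"top",SC.plane((330.5,171.5),260))
print("lid",SC.plane((291,195),237),"flange",SC.plane((292,200),200))
print("side lid",SI.plane((310,178),237),"side grip",SI.plane((327,192),241))
a=cv2.imread("pics/scene0.png")[150:250,240:365]; b=cv2.imread("pics/side0.png")[150:250,270:395]
cv2.imwrite("pics/crop.png",np.vstack([cv2.resize(x,(750,600),interpolation=cv2.INTER_CUBIC)[:,:] for x in [a]]))
cv2.imwrite("pics/cropb.png",cv2.resize(b,(750,600),interpolation=cv2.INTER_CUBIC))
E
```

```text
grip scene [502.30053876 -17.1755724  241.        ] top [502.72421877 -20.10078717 260.        ]
lid [594.46653973 -25.46883871 237.        ] flange [593.56535489 -26.51047511 200.        ]
side lid [578.07676536 -27.37793508 237.        ] side grip [503.26859729 -18.94402318 241.        ]
```

View pics/crop.png

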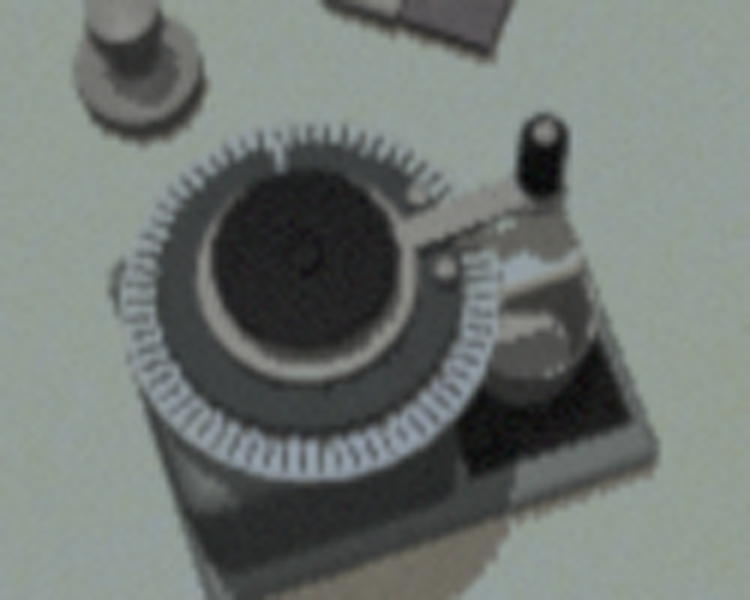

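View pics/cropb.png

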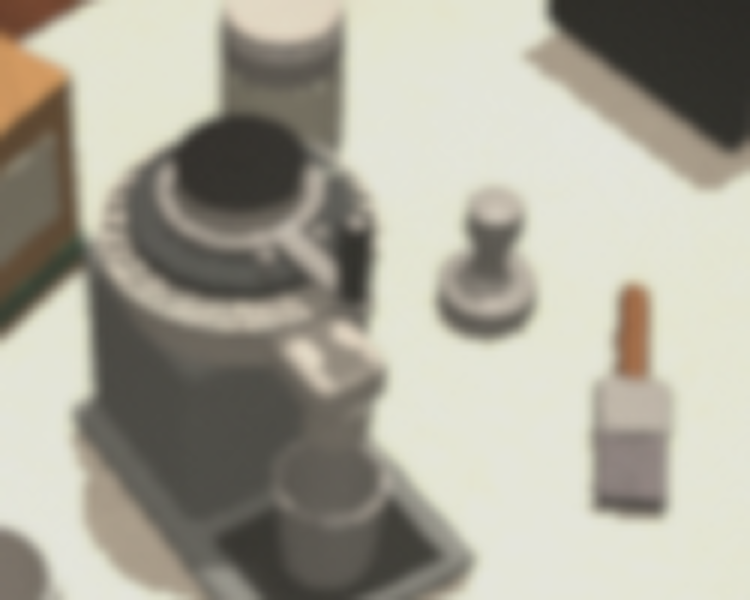

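```bash
cat >> h.py <<'E'
def wrist_cam():
    p=np.array(env.read_tool_pos()); r=env.read_ee_rot(); s=env.snapshot("wrist"); H=np.array(s["hand_eye"])
    T=np.eye(4); T[:3,:3]=R.from_euler('xyz',r).as_matrix(); T[:3,3]=p
    M=T@H; c=Cam(s["fx"],s["cx"],s["cy"],M[:3,3],R.from_matrix(M[:3,:3]).as_euler('xyz'),s["fy"])
    return c,s["img"]
E
python3 - <<'E'
from h import *
A=np.array([590,-26.]); 
for ph in [1.8,2.2,2.6,3.05,3.5,3.9]:
    g=A+90*np.array([np.cos(ph),np.sin(ph)])
    print(ph,[None if (q:=env.solve_ik([*g,220],[np.pi,0,y])) is None else np.round(q,2) for y in (ph,ph-np.pi)])
p=env.read_tool_pos(); env.movel([p[0],p[1],430],rate=300)
env.move_to([500,-23,430],[np.pi,0,-.09])
print(env.read_time(),env.read_force())
c,im=wrist_cam(); cv2.imwrite("pics/w1.png",im[:,:,::-1]); np.savez("w1",K=c.K,c=c.c,R=c.R)
print(c.c)
for l in ["grinder","lever_grip","collar_mark"]:
    print(l,[(np.round(d["pixel"],1).tolist(),round(d["confidence"],2)) for d in env.spot_point("wrist",l)])
for P in [(590,-26,237),(502,-19,260)]: print(c.proj(P))
E
```

```text
1.8 [array([-0.03,  0.44,  1.41,  0.  ,  1.3 , -0.26]), array([-0.03,  0.44,  1.41, -0.  ,  1.3 ,  2.89])]
2.2 [array([-0.06,  0.38,  1.5 ,  0.  ,  1.26, -0.68]), array([-0.06,  0.38,  1.5 , -0.  ,  1.26,  2.46])]
2.6 [array([-0.11,  0.33,  1.57,  0.  ,  1.24, -1.14]), array([-0.11,  0.33,  1.57, -0.  ,  1.24,  2.  ])]
3.05 [array([-0.19,  0.31,  1.61,  0.  ,  1.23, -1.67]), array([-0.19,  0.31,  1.61, -0.  ,  1.23,  1.47])]
3.5 [array([-0.26,  0.32,  1.59,  0.  ,  1.23, -2.19]), array([-0.26,  0.32,  1.59, -0.  ,  1.23,  0.95])]
3.9 [array([-0.31,  0.36,  1.52,  0.  ,  1.25, -2.64]), array([-0.31,  0.36,  1.52, -0.  ,  1.25,  0.5 ])]
3.7167 [ 0.04198554 -0.62749967  0.85276161]
[583.93703716 -31.1576087  572.23286792]
grinder [([185.0, 220.8], 0.62), ([484.8, 217.7], 0.58)]
lever_grip [([431.1, 83.3], 0.73), ([318.0, 171.9], 0.6), ([431.0, 145.8], 0.53)]
collar_mark [([369.8, 95.6], 0.6)]
[315.44423364  88.14438301]
[316.56475634 176.75511054]
```

View pics/w1.png

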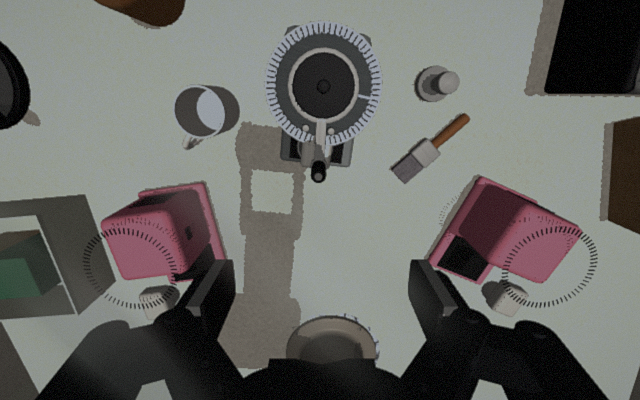

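Run:
```python
from h import *
d=np.load("w1.npz"); c=SC.__class__.__new__(Cam); c.K,c.c,c.R=d["K"],d["c"],d["R"]
print("lid",c.plane((323.5,86),237),"ring",c.plane((324,83),200),"grip top",c.plane((319,178),260),"mid",c.plane((318,172),241))
print("scene lid",SC.plane((291,192.8),237),"top",SC.plane((330.8,171.7),260),"mid",SC.plane((330.3,175.8),241))
print("side lid",SI.plane((310,177),237),"top",SI.plane((329.3,187.5),260),"mid",SI.plane((328.8,193.5),241))
im=cv2.imread("pics/w1.png")
g=cv2.cvtColor(im,cv2.COLOR_BGR2GRAY)
for nm,(r0,r1,c0,c1) in dict(lid=(50,125,285,365),grip=(155,190,305,335)).items():
    m=(g[r0:r1,c0:c1]<50).astype(np.uint8); n,l,s,ct=cv2.connectedComponentsWithStats(m); k=1+s[1:,4].argmax(); print(nm,s[k]+[c0,r0,0,0,0],ct[k]+[c0,r0])
f=[]
for i in range(20): f.append(env.read_force()); env.dwell(.01)
print(np.mean(f,0),np.std(f,0),env.read_time())
```

```text
lid [591.31330894 -34.46387555 237.        ] ring [595.27267854 -35.68067286 200.        ] grip top [500.41509102 -21.43135463 260.        ] mid [502.30482321 -20.37479691 241.        ]
scene lid [592.04256826 -29.63396528 237.        ] top [502.43398172 -19.40819627 260.        ] mid [503.31391341 -18.31536639 241.        ]
side lid [581.04276657 -30.25294324 237.        ] top [498.03704922 -21.48376819 260.        ] mid [495.90449825 -18.3404755  241.        ]
lid [ 292   53   62   65 3140] [322.94267516  85.09394904]
grip [311 160  15  23 226] [318.23451327 169.92920354]
[0.02384624 0.07191981 0.08583834] [0.46205827 0.53017759 0.4104468 ] 4.0833
```

```bash
cat >> h.py <<'E'
A=np.array([591.,-31.]); Z=221.
def pose(ph,z=Z): return [*(A+90*np.array([np.cos(ph),np.sin(ph)])),z],[np.pi,0,ph-np.pi]
def phi():
    p=np.array(env.read_tool_pos())[:2]-A; return np.arctan2(p[1],p[0])%(2*np.pi)
def ft(n=8):
    f=[]
    for _ in range(n): f.append(env.read_force()); env.dwell(.008)
    f=np.mean(f,0); a=phi(); return float(f@[-np.sin(a),np.cos(a),0]),float(f@[np.cos(a),np.sin(a),0]),float(f[2])
E
python3 - <<'E'
from h import *
a=3.019
env.command_gripper(.5)
env.move_to(*pose(a,300)); print(env.read_time(),ft())
print(env.movel(pose(a)[0],rate=80,stop_force=6),ft())
env.command_gripper(.24); print(env.read_time(),env.read_gripper_width(),env.read_gripper_force(),ft())
for k in range(4):
    a-=.02; t=env.read_time(); s=env.movel(*pose(a),rate=20,stop_force=4); print(s,a,phi(),env.read_time()-t,np.round(ft(),2))
c,im=wrist_cam(); cv2.imwrite("pics/w2.png",im[:,:,::-1])
E
```

```text
5.1583 (-0.06556458200081411, 0.08201415530232696, 0.5219813336347159)
False (-0.1534797147571394, -0.2842722422647396, -0.009205319544978425)
6.775 0.2432376903570603 0.0 (0.2479177617129634, 0.2593160114143614, 0.001308108293137808)
False 2.999 2.998570518170031 0.25 [-0.29 -0.28  0.12]
False 2.979 2.9788902064703517 0.25 [0.42 0.07 0.21]
False 2.959 2.9588700486372255 0.25 [-0.15 -0.2  -0.23]
False 2.939 2.938485497421766 0.2500000000000009 [0.11 0.19 0.09]
```

View pics/w2.png

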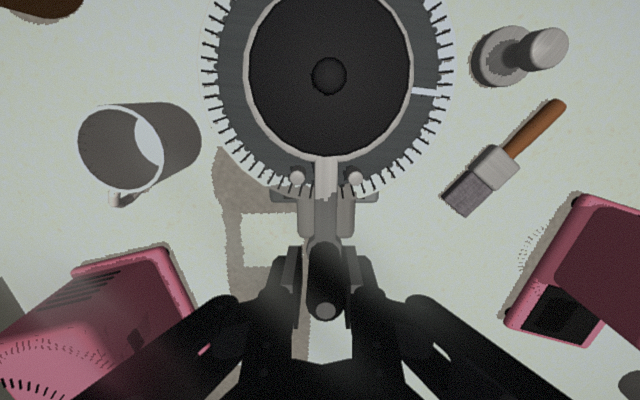

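Run:
```python
from h import *
c,im=wrist_cam(); g=cv2.cvtColor(im,cv2.COLOR_RGB2GRAY)
m=np.zeros_like(g); sub=g[0:150,255:405]; m[0:150,255:405]=cv2.inRange(sub,0,55)
n,l,s,ct=cv2.connectedComponentsWithStats(cv2.morphologyEx(m,cv2.MORPH_CLOSE,np.ones((5,5)))) ; k=1+s[1:,4].argmax()
print(s[k],ct[k]); 
cn=max(cv2.findContours((l==k).astype(np.uint8),0,1)[0],key=cv2.contourArea); e=cv2.fitEllipse(cv2.convexHull(cn)); print(e)
P=c.plane(e[0],237); print(P,"width mm",e[1][0]*(c.c[2]-237)/c.K[0,0],"proj A",c.proj([591,-31,237]))
print(c.plane((329,76),237))
```

```text
[  255     0   150   150 20041] [328.90035427  72.19325383]
((328.4087829589844, 68.4069595336914), (160.0565185546875, 174.8390350341797), 1.4809588193893433)
[593.86359426 -34.22512168 237.        ] width mm 66.28078334827181 proj A [321.63856136  78.11841137]
[591.17464171 -33.92677669 237.        ]
```

```bash
sed -i 's/^A=np.array.*;/A=np.array([591.5,-32.5]);/' h.py
python3 - <<'E'
from h import *
a=phi(); F=[]; print(a,env.read_time())
for k in range(45):
    a-=.025; s=env.movel(*pose(a),rate=20,stop_force=2.8); f=ft(6); F.append(f[0]); print(s,round(phi(),4),np.round(f,2),round(env.read_time(),1))
    if s: a=phi()
    if f[0]>3.3: break
E
```

```text
2.923953473150169 8.2083
False 2.8988 [ 0.42 -0.39 -0.01] 8.5
False 2.8742 [-0.2  -0.12 -0.1 ] 8.8
False 2.8492 [-0.5  -0.13  0.03] 9.1
False 2.8245 [0.39 0.04 0.07] 9.4
False 2.8006 [1.1  0.21 0.34] 9.8
False 2.7742 [ 1.43 -0.25  0.02] 10.1
False 2.7487 [ 0.83 -0.35  0.51] 10.4
False 2.7236 [ 1.51 -0.08 -0.11] 10.7
False 2.6987 [0.59 0.   0.14] 11.0
False 2.6738 [ 0.79 -0.17  0.06] 11.3
False 2.6485 [ 0.9  -0.01 -0.1 ] 11.6
False 2.6237 [ 0.92 -0.09  0.06] 11.9
False 2.5986 [ 1.2  -0.27  0.16] 12.2
False 2.5735 [ 0.93  0.06 -0.1 ] 12.5
False 2.5484 [0.97 0.02 0.46] 12.8
False 2.5237 [ 0.86 -0.11  0.4 ] 13.2
False 2.4988 [1.   0.53 0.32] 13.5
False 2.4736 [ 0.46  0.22 -0.33] 13.8
False 2.4486 [ 0.98  0.31 -0.09] 14.1
False 2.4235 [0.75 0.01 0.3 ] 14.4
False 2.3986 [ 0.74 -0.02  0.7 ] 14.7
False 2.3734 [0.79 0.16 0.42] 15.0
False 2.3486 [1.24 0.63 0.11] 15.3
False 2.3236 [ 1.14 -0.25  0.23] 15.6
False 2.2986 [0.81 0.18 0.82] 15.9
False 2.2734 [ 1.17 -0.44  0.36] 16.2
False 2.248 [ 1.17 -0.08  0.07] 16.5
False 2.223 [1.03 0.45 0.19] 16.9
False 2.1981 [0.77 0.13 0.14] 17.2
False 2.1731 [ 0.78 -0.12  0.45] 17.5
False 2.1482 [1.03 0.02 0.03] 17.8
False 2.1238 [ 1.02 -0.03  0.13] 18.1
True 2.1112 [ 0.72 -0.07  0.6 ] 18.3
True 2.106 [1.97 0.06 1.66] 18.6
True 2.1035 [2.62 0.02 1.91] 18.9
True 2.103 [2.45 0.57 1.77] 19.1
True 2.1032 [2.67 0.01 1.64] 19.4
True 2.104 [2.42 0.17 1.78] 19.6
True 2.1042 [2.02 0.04 1.95] 19.9
True 2.1046 [ 2.59 -0.03  1.76] 20.1
True 2.1057 [2.23 0.09 1.71] 20.4
True 2.1061 [ 2.01 -0.08  1.58] 20.7
True 2.1065 [ 1.65 -0.2   1.67] 20.9
True 2.1065 [ 1.93 -0.52  1.34] 21.2
True 2.1065 [1.8  0.08 1.34] 21.4
```

```bash
cat >> h.py <<'E'
def lid(name):
    c,im=wrist_cam(); cv2.imwrite(f"pics/{name}.png",im[:,:,::-1]); g=cv2.medianBlur(cv2.cvtColor(im,cv2.COLOR_RGB2GRAY),5)
    h=cv2.HoughCircles(cv2.copyMakeBorder(g,40,0,0,0,cv2.BORDER_REPLICATE),cv2.HOUGH_GRADIENT,1.,300,param1=80,param2=15,minRadius=74,maxRadius=88)
    h=h[0,0]-[0,40,0]; print(name,h,"phi",phi(),"axis est",c.plane(h[:2],237)[:2],"proj A",c.proj([*A,237]))
E
python3 - <<'E'
from h import *
lid("touch"); T=2.1085
def arc(to,n,rate):
    for a in np.linspace(phi(),to,n+1)[1:]: env.movel(*pose(a),rate=rate)
arc(T+.5,5,50); lid("back05"); arc(T+1.041,6,50)
print(phi()-T,np.round(ft(),2),env.read_time())
lid("back10")
arc(T+.75,5,40); print(phi()-T,np.round(ft(),2),env.read_time()); lid("ret")
E
```

```text
touch [315.5         69.5         85.19999695] phi 2.107019449201336 axis est [592.84997726 -33.92052598] proj A [316.81167688  74.94501679]
back05 [321.5  74.5  83. ] phi 2.606590518538604 axis est [592.63769858 -33.19256577] proj A [321.46455975  78.22284668]
1.040334083656338 [ 0.24  0.04 -0.07] 25.1667
back10 [323.5         82.5         81.90000153] phi 3.1479369922459477 axis est [590.01007737 -33.51280741] proj A [320.90161035  78.35463208]
0.7512351828899164 [ 0.36  0.23 -0.07] 26.7
ret [324.5         76.5         85.19999695] phi 2.859855837740171 axis est [591.78144142 -33.65096404] proj A [321.82919391  78.14536498]
```

Run:
```python
import cv2,numpy as np
L=[cv2.imread(f"pics/{n}.png")[:340,170:470] for n in ("touch","back10","ret")]
o=np.hstack(L); cv2.imwrite("pics/cmp.png",cv2.resize(o,(800,int(340*800/900))))
```

```text
(no output)
```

View pics/cmp.png

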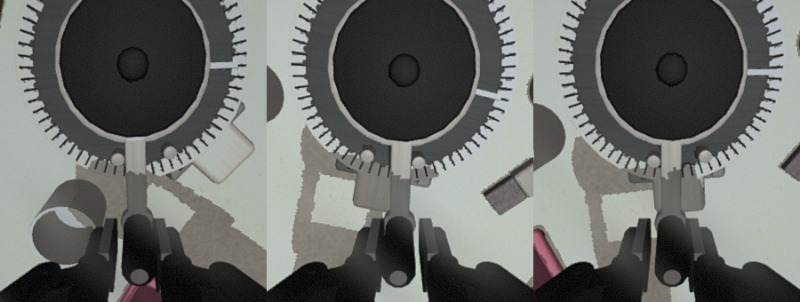

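Run:
```python
from h import *
T=2.1085
for a,r in [(T+.69,30),(T+.64,20),(T+.615,15),(T+.60,10)]: env.movel(*pose(a),rate=r)
print(phi()-T,np.round(ft(),2)); 
if phi()-T>.603: env.movel(*pose(phi()-(phi()-T-.6)-.001),rate=10); print(phi()-T)
lid("fin"); env.command_gripper(.5); lid("rel")
p=env.read_tool_pos(); env.movel([p[0],p[1],330],rate=120); lid("up"); print(env.read_time())
L=[cv2.imread(f"pics/{n}.png")[:340,170:470] for n in ("fin","rel","up")]
cv2.imwrite("pics/cmp2.png",cv2.resize(np.hstack(L),(800,302)))
```

```text
0.5996842464476875 [ 1.28 -0.36 -0.13]
fin [324.5         75.5         85.19999695] phi 2.7081900949049906 axis est [591.90053803 -33.75688007] proj A [321.96848651  77.98889996]
rel [322.5         75.5         87.40000153] phi 2.707392177406768 axis est [592.26223055 -32.93186615] proj A [322.31011024  77.93915241]
up [414.5  -8.5  83. ] phi 2.7084995892131514 axis est [ 618.06959806 -112.34819068] proj A [321.40097609  84.86128381]
29.6583
```

View pics/cmp2.png

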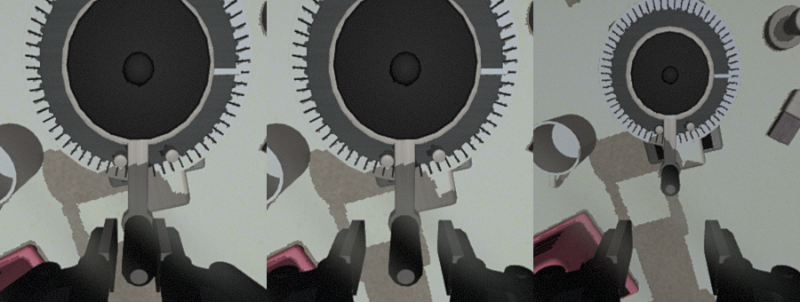

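```bash
python3 -c "
from workcell import env
print(env.job_done(),env.read_time())"
```

```text
the job is handed in; nothing more can be done
the job is handed in; nothing more can be done
```

I handed the job in, so the result is judged but not shown to me: the burr touch was felt at light force, about 2.7 N at most in the readings. The lever was then backed off about ten divisions, brought back clockwise onto its clockwise lug about six divisions coarser than the touch, and released. Nothing else on the counter was touched, and the clock read about 30 s.

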